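# Seat a battery cell in its test cradle and flip the flag to green

## Task

In one of the three battery test cradles a dark grey cell stands short of the brass contacts and that cradle's flag is folded open, red face up. With the fingertips only, push that cell back along its cradle until it sits against the contact block, then flip that cradle's flag right over its hinge and press it down until it lies flat, green face up, with its lip in front of the cell. Do not lift the cell, and leave the other two cradles and the loose things on the bench as they are.

Things in the scene. Friction and masses are not known exactly. Their poses are not given: they have to be found in the camera images.
- cradle_a: the cradle to work on (cell short, red face up), fixed in any place of the row on a plywood board whose top is 22 mm above the bench. Origin on the board under the hinge axis; +x along the cradle away from the robot to the contacts, +y left, z up. Base 4 mm thick, x = -24 to 128 mm, 76 wide; guide rails 17 mm high, 64 mm apart inside, x = 44 to 126; contact block 30 mm high from x = 112.
- cradle_a_contacts (a point): middle of the contact block's front face with its two brass contacts, 8.5 mm above the cradle's origin, cradle x = 112 mm.
- cradle_a_hinge (a point): middle of the flag's hinge axis, 32 mm above the cradle's origin; the axis runs along the cradle's y between two cheeks up to 38 mm high at y = +-32 to 39 mm, x = +-17. Between the axle (7 mm thick) and the cell's near edge the cradle is open from above for 44 mm or more, and 60 mm wide.
- cell_a_center (a point): centre, half-way up, of the dark grey flat cell with a white label in that cradle: 45 mm along it, 60 across, 9 thick, about 50 g, loose on the base between the rails. It starts 11 to 20 mm short of the contacts; seated, its centre is at cradle x = 89.5 mm. It slides easily and stays where it is left.
- flag_a (a joint): that cradle's flag, rad: 0 = folded open, level towards the robot (-x), red face up; pi = flipped over, level over the cradle (+x), green face up. Starts at 0.03 to 0.3. The hinge is stiff (0.03 N m friction): the flag stays at any angle. With the cell seated the lip comes down 7 mm in front of it; with the cell short it lands on the cell.
- flag_a_tip (a point): middle of the outer edge of that flag, a steel plate 54 mm wide and 3 thick reaching 60 mm from the hinge. At this edge a lip 36 mm wide, 25 long stands square to the plate: up when open, down when flipped. 28 mm or more is free under the open edge: fingers leaning back a little, tips under it, can sweep it over on the arc about the hinge.
- cradle_b: a cradle of the same kind whose cell is seated and locked in, green face up; leave alone. Same axes.
- flag_b (a joint): flag of cradle_b, lies flipped (3.1), green face up; leave alone.
- cell_b_center (a point): centre of the cell locked in cradle_b; leave alone.
- cradle_c: a cradle of the same kind that is empty, red face up; leave alone. Same axes.
- flag_c (a joint): flag of cradle_c, folded open (0 to 0.12), red face up; leave alone.
- meter: red multimeter lying on its back, 142x76x46 mm, loose, to the right of the cradles; origin under its centre; leave alone.
- flux: brown flux bottle with black cap, 34 mm across, 70 mm high, loose, at the back to the right of the row; origin under its centre; leave alone.
- loupe: black loupe, 45 mm across, 28 mm high, loose, to the left of the row; origin under its centre; leave alone.
- cell_a: the same cell; origin under its centre, axes along the cradle's when it lies straight.
Not all that is in view belongs to the job. Leave any purple look-alike of the cell_a alone.

How it is judged:
By the outcome, as a careful person would: the job done as asked, in the order asked, and still so for the second after the job is handed in, with the robot touching nothing.
It also fails if it takes over 45 s, if anything falls off the work surface, if the arm or the gripper's body presses on something with over 40 N, if the wrist force passes 120 N, or if a joint passes its speed limit or range.

## Robot

A 6-joint arm with a two-finger parallel gripper is mounted at the origin on a cart in front of the work surface, level with it; the furniture and walls round the work are solid. World frame = base frame: x ahead of the robot, y to its left, z up, the work surface at z = 0. Lengths are in m, angles in rad, forces in N, time in s.
With the tool pointing down it reaches from about 0.3 to 0.95 m from the base axis. Payload 3.1 kg.
Tool frame: the origin (TCP) lies between the finger pads; the fingertips stand 22 mm ahead of it and the grasp point (between the pads) lies 3 mm ahead of it; z points along the fingers, y is the line along which they close (so a half turn about z gives the same grasp; the last joint's range is limited). The gripper opens to 85 mm and grips with 20 to 120 N. Pads are 22 mm wide; open, the fingers measure 114 mm over their backs; the gripper's body (76 mm by 85 mm) begins 54 mm behind the grasp point. The pads swing forward as they close: fully open they stand 13 mm farther back than shut.
Start: joints at [-1.273, 0.308, 1.634, -0, 1.2, -0.07], TCP at [0.225, -0.583, 0.253] pointing down, gripper open.
Joint ranges: [-3.06, 3.06], [-0.79, 1.96], [0.05, 2.63], [-1.19, 4.34], [0.05, 2.64], [-2.94, 2.94]. Speed limits (rad/s): [2.79, 2.79, 3.14, 3.14, 3.14, 3.14].

## Interface

Orientations are given as a rotation vector (axis times angle).
In Python, from cell import manip gives the robot as it stands.
- The arm moves only by the tool jog_arm, never from a script. Its argument "rows" is one flat list of numbers, 7 for each row, row after row: the opening, from 0 (shut) to 1 (fully open), then the shift along the tool's x, y, z in m, then the turn, a rotation vector about the tool's x, y, z in degrees. A call has 1 to 20 rows; each row is the pose to reach, as a shift and turn from the pose commanded when the call began, along the tool's axes at that moment; what a row does not reach only later rows make up. A row lasts 1/12 s, in which the tool goes at most 41.7 mm and 7.16 degrees, less where a joint would pass 70% of its speed; a pose out of reach is approached as far as the arm can. A call with a gripper value outside its range is refused whole. The fingers move at their own pace and stop on an object; the grip force is fixed at half the most. Time passes only in rows, so rows that repeat a pose let the fingers close. It gives the time, the measured TCP pose, the force, the opening and the grip force at its end, in the units of the state.
- manip.observe(): the state, without advancing time (a new reading comes with each control period).
- manip.snapshot(name): name is "scene" or "side" or "wrist"; returns a dict with "image" (480x640x3 uint8, red, green, blue), "fx", "fy", "cx", "cy" (pixels), "R" (3x3) and "t" (3): a world point X has camera coordinates R X + t. Camera axes: x right, y down, z forward; pixel columns grow to the right and rows downward; lengths in m; the calibration is good to about 2 mm. A picture is of the moment at which its call begins. There is no depth.
- manip.sign_off(): hands the job in; it is judged then, once.
The state is a dict: "time": time; "joints": joint angles; "qvel": joint speeds; "joint_torque": joint torques, N m; "position": TCP position; "tcp_rot": TCP orientation; "force": force on the tool from outside, world axes, zero at the start; "wrist_torque": the same for the moment, N m; "grip_width": finger opening in m; "grip_force": force on a finger pad.
Only numpy, scipy, OpenCV 4.12 (cv2) and the standard library are available. Lean on these libraries where they do the work, as an engineer would, in place of code of your own. Each camera call takes 0.05 s, during which the arm holds its last target. There are 200 camera calls.

## Working session

There is one attempt and no reset: what is moved stays moved. The work goes in short steps, Python scripts to look and compute and a tool call to move; the robot and the scene stay as the last step left them, time stands still between calls to the robot, and variables do not carry over. Pictures are saved under pics/ and viewed, at most 10 in all, crops included, and the job is handed in when it is done.

Besides the shell and the picture viewer there is one more tool, called after ">>>" as name(argument=value, ...) on one line, values as JSON. jog_arm: Moves the arm, as the interface text tells. Its arguments: {"type":"object","properties":{"rows":{"type":"array","items":{"type":"number"}}},"required":["rows"]}

```bash
mkdir -p pics; ls
python3 - <<'E'
from cell import manip
import cv2,json,pickle
S={}
for n in("scene","side"):
    s=manip.snapshot(n);S[n]=s
    cv2.imwrite(f"pics/{n}0.png",s["image"][:,:,::-1])
    print(n,s["fx"],s["cx"],s["cy"],(-s["R"].T@s["t"]).round(3),s["R"].round(3).tolist())
pickle.dump(S,open("s0.pkl","wb"))
o=manip.observe();print(o["time"],o["position"],o["tcp_rot"],o["grip_width"])
E
```

```text
pics
scene 475.06928760885125 320.02747737028454 239.89795417072264 [-0.282  0.722  0.847] [[-0.567, -0.824, 0.009], [-0.487, 0.326, -0.81], [0.665, -0.463, -0.586]]
side 492.4935461137169 316.90114010387384 236.95641665222595 [-0.086  0.408  0.912] [[-0.405, -0.914, -0.012], [-0.697, 0.317, -0.644], [0.592, -0.252, -0.765]]
0.1 [ 0.22448731 -0.58254647  0.25218044] [-3.08660589e+00 -5.74076720e-01  3.61227351e-04] 0.08542183473157568
```

View pics/scene0.png

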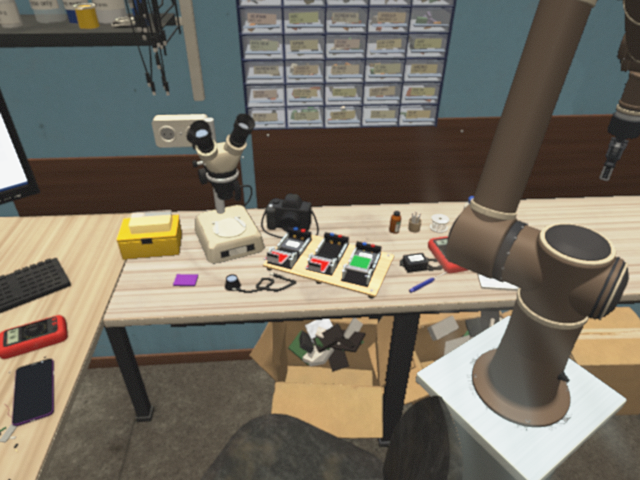

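View pics/side0.png

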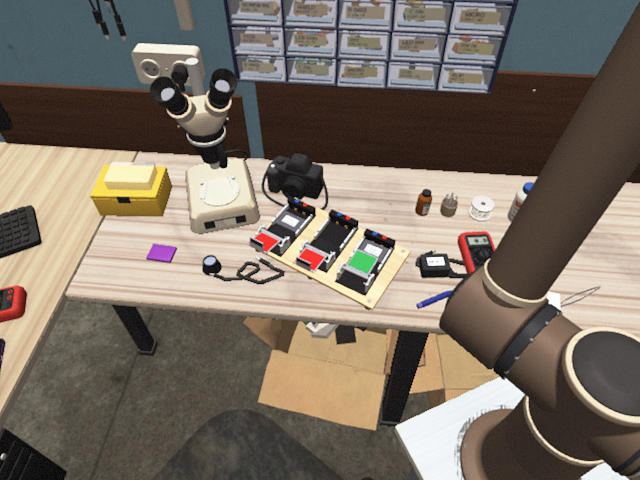

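The scene view shows three cradles. The left one (side px ~283,228) has a red flag and a white-labelled cell, the middle one (~328,245) is red and empty, and the right one (~365,262) is green. A purple look-alike lies at (161,253). So cradle_a is the left one, which I'll check in a close crop.

Run:
```python
import cv2,numpy as np
a=cv2.imread("pics/side0.png")[190:310,235:415]
b=cv2.imread("pics/scene0.png")[222:298,255:400]
cv2.imwrite("pics/crop_side.png",cv2.resize(a[:80,:110],None,fx=7,fy=7,interpolation=cv2.INTER_CUBIC))
cv2.imwrite("pics/crop_b.png",cv2.resize(a[:115,50:],None,fx=5,fy=5,interpolation=cv2.INTER_CUBIC))
```

```text
(no output)
```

View pics/crop_side.png

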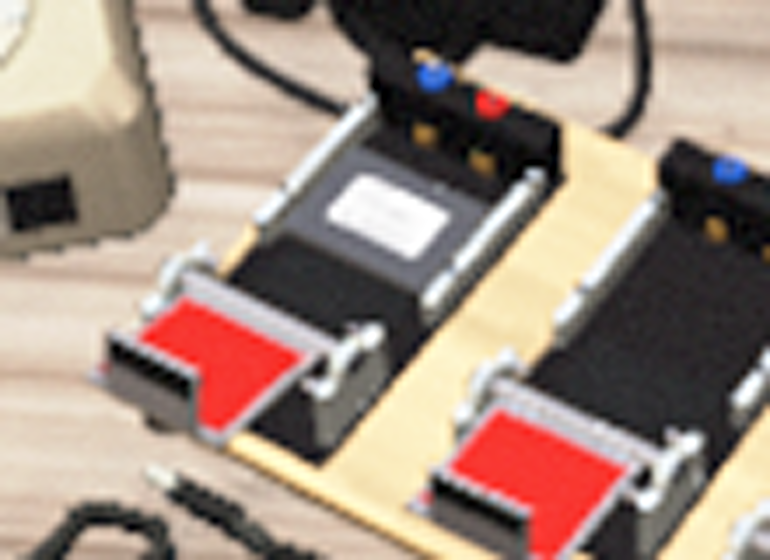

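The crop confirms the left cradle as cradle_a: dark grey cell with a white label short of the brass contacts (crop ~390,215), and flag red face up. Its lip top runs (108,333)–(197,377). Next I'll fit the pose from these corners.

```bash
cat > h.py <<'E'
import numpy as np, cv2
from scipy.optimize import least_squares
def proj(s,P):
    c=np.atleast_2d(P)@np.array(s["R"]).T+s["t"]
    return np.c_[s["fx"]*c[:,0]/c[:,2]+s["cx"], s["fy"]*c[:,1]/c[:,2]+s["cy"]]
def world(p,L):
    L=np.atleast_2d(L)/1000; c,s=np.cos(p[2]),np.sin(p[2])
    return np.c_[p[0]+c*L[:,0]-s*L[:,1], p[1]+s*L[:,0]+c*L[:,1], .022+L[:,2]]
def fl(th,r,y,l=0): return [-r*np.cos(th)+l*np.sin(th), y, 32+r*np.sin(th)+l*np.cos(th)]
E
python3 - <<'E'
from h import *; import pickle
s=pickle.load(open("s0.pkl","rb"))["side"]
fixed=[((322,462),(-24,-38,0)),((427,128),(112,16,8.5)),((484,160),(112,-16,8.5))]
cell=[((418,292),(-22.5,-30,13)),((285,235),(-22.5,30,13)),((357,148),(22.5,30,13))]
flag=[((218,437),(60,-27,0)),((97,373),(60,27,0)),((108,333),(60,18,25)),((197,377),(60,-18,25))]
px=lambda q:(np.array(q)+.5)/7-.5+[235,190]
def model(v):
    return [world(v,L) for _,L in fixed]+[world(v,[L[0]+v[3]*1000,L[1],L[2]]) for _,L in cell]+[world(v,fl(v[4],*L)) for _,L in flag]
Q=np.array([px(q) for q,_ in fixed+cell+flag])
f=lambda v:((proj(s,np.vstack(model(v)))-Q)).ravel()
r=least_squares(f,[.6,.2,0,.075,.1],loss="soft_l1",x_scale=[.1,.1,.3,.05,.2])
print(r.x.round(4)); print(r.fun.reshape(-1,2).round(1).tolist())
print("hinge",world(r.x,[0,0,32]),"contacts",world(r.x,[112,0,8.5]))
E
```

```text
[ 0.6296  0.2135 -0.9963  0.0657  0.1362]
[[0.5, 0.3], [-0.1, -0.2], [2.5, 0.3], [0.4, 0.6], [-1.2, -1.5], [-0.5, -0.6], [0.6, 1.2], [-1.5, 0.1], [-0.2, -0.6], [0.1, -0.1]]
hinge [[0.62963763 0.21353587 0.054     ]] contacts [[0.6904998  0.11951568 0.0305    ]]
```

```bash
cat >> h.py <<'E'
from scipy.spatial.transform import Rotation as Ro
def Rt(p,lean,sgn=1):
    """tool axes in world: y along sgn*cradle y, z down leaning tips to cradle +x by lean deg"""
    a=np.radians(lean); c,s=np.cos(p[2]),np.sin(p[2])
    ex=np.array([c,s,0]);ey=np.array([-s,c,0]);ez=np.array([0,0,1.])
    z=np.sin(a)*ex-np.cos(a)*ez; y=sgn*ey
    return np.c_[np.cross(y,z),y,z]
def rel(o,pos,R):
    R0=Ro.from_rotvec(o["tcp_rot"]).as_matrix()
    return (R0.T@(np.array(pos)-o["position"])).round(4), np.degrees(Ro.from_matrix(R0.T@R).as_rotvec()).round(2)
E
python3 - <<'E'
from h import *; import pickle
from cell import manip
s=pickle.load(open("s0.pkl","rb"))["side"]
fixed=[((322,462),(-24,-38,0)),((427,128),(112,1,8.5)),((484,160),(112,-1,8.5))]
cell=[((418,292),(-22.5,-30,13)),((357,148),(22.5,30,13))]
flag=[((218,437),(60,-27,0)),((97,373),(60,27,0)),((108,333),(60,18,25)),((197,377),(60,-18,25))]
px=lambda q:(np.array(q)+.5)/7-.5+[235,190]
def model(v):
    return [world(v,[L[0],L[1]*(v[5] if L[0]==112 else 1),L[2]]) for _,L in fixed]+[world(v,[L[0]+v[3]*1000,L[1],L[2]]) for _,L in cell]+[world(v,fl(v[4],*L)) for _,L in flag]
Q=np.array([px(q) for q,_ in fixed+cell+flag])
f=lambda v:((proj(s,np.vstack(model(v)))-Q)).ravel()
r=least_squares(f,[.6,.2,0,.075,.1,12],loss="soft_l1",x_scale=[.1,.1,.3,.05,.2,10])
print(r.x.round(4)); print(r.fun.reshape(-1,2).round(1).tolist())
o=manip.observe();R0=Ro.from_rotvec(o["tcp_rot"]).as_matrix();print(R0.round(2).tolist())
w=manip.snapshot("wrist");print("cam in tool R",(w["R"]@R0).round(3).tolist(),"pos",(R0.T@(-w["R"].T@w["t"]-o["position"])).round(3),w["fx"])
p=r.x
for sg in(1,-1):
  for d in (0,-60):
    print(sg,d,rel(o,world(p,[50+d,0,260])[0],Rt(p,0,sg)))
np.save("p.npy",p)
E
```

```text
[ 0.6299  0.2143 -0.9859  0.0667  0.1432 12.5441]
[[0.3, 0.2], [0.3, 0.2], [0.6, -0.4], [0.2, 0.2], [-1.0, -0.9], [0.5, 1.1], [-1.7, 0.2], [-0.4, -0.6], [0.1, -0.2]]
[[0.93, 0.36, -0.0], [0.36, -0.93, 0.0], [0.0, -0.0, -1.0]]
cam in tool R [[-0.0, 1.0, -0.001], [-0.96, -0.001, -0.279], [-0.279, 0.0, 0.96]] pos [ 0.07   0.001 -0.12 ] 350.05265360908004
1 0 (array([ 0.6755, -0.549 , -0.0286]), array([-8.0000e-02, -1.1000e-01, -1.0244e+02]))
1 -60 (array([ 0.6626, -0.6076, -0.0285]), array([-8.0000e-02, -1.1000e-01, -1.0244e+02]))
-1 0 (array([ 0.6755, -0.549 , -0.0286]), array([-1.100e-01,  7.000e-02,  7.756e+01]))
-1 -60 (array([ 0.6626, -0.6076, -0.0285]), array([-1.100e-01,  7.000e-02,  7.756e+01]))
```

>>> jog_arm(rows=[0,0.67,-0.55,-0.06,0,0,-102.4,0,0.67,-0.55,-0.06,0,0,-102.4,0,0.67,-0.55,-0.06,0,0,-102.4,0,0.67,-0.55,-0.06,0,0,-102.4,0,0.67,-0.55,-0.06,0,0,-102.4,0,0.67,-0.55,-0.06,0,0,-102.4,0,0.67,-0.55,-0.06,0,0,-102.4,0,0.67,-0.55,-0.06,0,0,-102.4,0,0.67,-0.55,-0.06,0,0,-102.4,0,0.67,-0.55,-0.06,0,0,-102.4,0,0.67,-0.55,-0.06,0,0,-102.4,0,0.67,-0.55,-0.06,0,0,-102.4,0,0.67,-0.55,-0.06,0,0,-102.4,0,0.67,-0.55,-0.06,0,0,-102.4,0,0.67,-0.55,-0.06,0,0,-102.4,0,0.67,-0.55,-0.06,0,0,-102.4,0,0.67,-0.55,-0.06,0,0,-102.4,0,0.67,-0.55,-0.06,0,0,-102.4,0,0.67,-0.55,-0.06,0,0,-102.4,0,0.67,-0.55,-0.06,0,0,-102.4])

```text
time: 1.82
position: [0.635, 0.1421, 0.3105]
tcp_rot: [-1.487, -2.767, 0.001]
force: [0.1, 0.1, 0.9]
grip_width: 0.0
grip_force: 0.0
```

Run:
```python
from h import *
from cell import manip
p=np.load("p.npy");o=manip.observe()
print(o["time"],o["position"],o["joints"],rel(o,world(p,[50,0,290])[0],Rt(p,0)))
```

```text
1.8167 [0.63502323 0.14206352 0.31047977] [ 1.53275923e-01  3.13990973e-01  1.50928905e+00 -1.92658994e-04
  1.31900147e+00 -4.31300165e-01] (array([ 0.0131,  0.0356, -0.0015]), array([-0.04, -0.01, -0.02]))
```

>>> jog_arm(rows=[0,0.013,0.036,0,0,0,0,0,0.013,0.036,0,0,0,0,0,0.013,0.036,0,0,0,0,0,0.013,0.036,0,0,0,0])

```text
time: 2.15
position: [0.6568, 0.1705, 0.3097]
tcp_rot: [-1.486, -2.766, 0.003]
force: [-0.3, 0.1, 0.5]
grip_width: 0.0003
grip_force: 0.0
```

Run:
```python
from h import *; import pickle
from cell import manip
w=manip.snapshot("wrist");pickle.dump(w,open("w1.pkl","wb"));cv2.imwrite("pics/w1full.png",w["image"][:,:,::-1])
p=np.load("p.npy")
pts=[(-24,-38,4),(-24,38,4),(128,-38,4),(128,38,4),(0,0,32),(112,0,8.5)]
q=proj(w,world(p,pts));print(q.round().tolist())
I=w["image"][:,:,::-1].copy()
lo=np.clip(q.min(0)-45,0,[639,479]).astype(int);hi=np.clip(q.max(0)+45,0,[639,479]).astype(int)
k=min(800/(hi-lo)[0],600/(hi-lo)[1])//.5*.5;print(lo,k)
cv2.imwrite("pics/w1.png",cv2.resize(I[lo[1]:hi[1],lo[0]:hi[0]],None,fx=k,fy=k,interpolation=cv2.INTER_CUBIC))
```

```text
[[291.0, 128.0], [360.0, 128.0], [294.0, 258.0], [356.0, 258.0], [326.0, 152.0], [325.0, 246.0]]
[245  82] 2.5
```

View pics/w1.png

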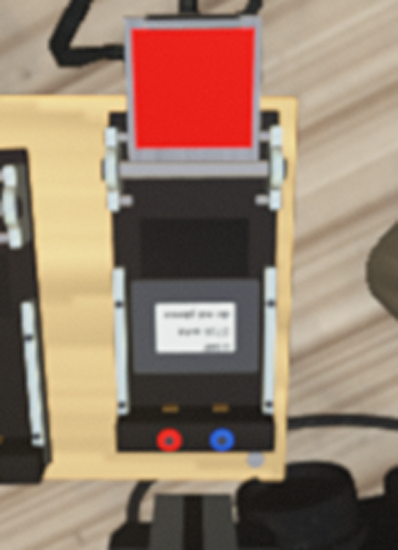

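The wrist view is clear. The axle centre is near crop (194,170), the cell's near and far top edges are at rows ~280 and ~372 between columns 132 and 258, the contacts are at (170,408) and (221,408), and the flag tip edge is at row ~18. I'll refine the fit with these points.

Run:
```python
from h import *; import pickle
from cell import manip
w=pickle.load(open("w1.pkl","rb"))
fixed=[((127,268),(44,-32,17)),((265,268),(44,32,17)),((170,408),(112,-12.5,8.5)),((221,408),(112,12.5,8.5)),((194,170),(0,0,34)),((109,112),(-24,-38,4)),((282,112),(-24,38,4))]
cell=[((132,280),(-22.5,-30,13)),((258,280),(-22.5,30,13)),((135,372),(22.5,-30,13)),((257,372),(22.5,30,13))]
flag=[((125,20),(60,-27,1.5)),((258,18),(60,27,1.5))]
px=lambda q:(np.array(q)+.5)/2.5-.5+[245,82]
def model(v):
    return [world(v,L) for _,L in fixed]+[world(v,[L[0]+v[3]*1000,L[1],L[2]]) for _,L in cell]+[world(v,fl(v[4],*L)) for _,L in flag]
Q=np.array([px(q) for q,_ in fixed+cell+flag])
f=lambda v:((proj(w,np.vstack(model(v)))-Q)).ravel()
r=least_squares(f,[.63,.21,-.98,.07,.14],loss="soft_l1",x_scale=[.1,.1,.3,.05,.2])
print(r.x.round(4)); print(r.fun.reshape(-1,2).round(1).tolist())
p=r.x;np.save("p.npy",p);o=manip.observe()
# approach pose: TCP so tips at cradle (27+off,0), clear, and low
for d,z in((30,75),(30,33)):
    print(d,z,rel(o,world(p,[d,0,z])[0],Rt(p,0)))
```

```text
[ 0.6263  0.2142 -0.982   0.0712  0.3055]
[[-1.2, 0.7], [0.6, 0.5], [-0.1, 0.0], [0.3, -0.0], [0.3, 0.2], [-0.2, -0.1], [-0.5, -0.4], [-1.1, -0.5], [1.3, -0.7], [-1.4, 0.8], [1.0, 0.6], [-0.8, -0.5], [3.1, 0.0]]
30 75 (array([ 0.0237, -0.0004,  0.2132]), array([-0.1 , -0.01, -0.28]))
30 33 (array([ 0.0237, -0.0003,  0.2552]), array([-0.1 , -0.01, -0.28]))
```

>>> jog_arm(rows=[0,0.03,0,0.04,0,0,-0.3,0,0.03,0,0.08,0,0,-0.3,0,0.03,0,0.12,0,0,-0.3,0,0.03,0,0.16,0,0,-0.3,0,0.03,0,0.19,0,0,-0.3,0,0.03,0,0.21,0,0,-0.3,0,0.03,0,0.21,0,0,-0.3,0,0.03,0,0.21,0,0,-0.3])

```text
time: 2.87
position: [0.6397, 0.1941, 0.1]
tcp_rot: [-1.482, -2.768, 0.003]
force: [0.4, 0.5, 0.9]
grip_width: -0.0001
grip_force: 0.0
```

Run:
```python
from h import *; import pickle
from cell import manip
p=np.load("p.npy");o=manip.observe();R0=Ro.from_rotvec(o["tcp_rot"]).as_matrix()
print(rel(o,world(p,[24,0,29])[0],Rt(p,0)))
s=manip.snapshot("side");I=s["image"][:,:,::-1]
tip=o["position"]+R0[:,2]*.022
print(proj(s,tip)) 
cv2.imwrite("pics/s1.png",cv2.resize(I[180:270,220:340],None,fx=6,fy=6,interpolation=cv2.INTER_CUBIC))
```

```text
(array([0.0001, 0.0002, 0.049 ]), array([-0.17, -0.06, -0.06]))
[[278.42965846 220.66664959]]
```

View pics/s1.png

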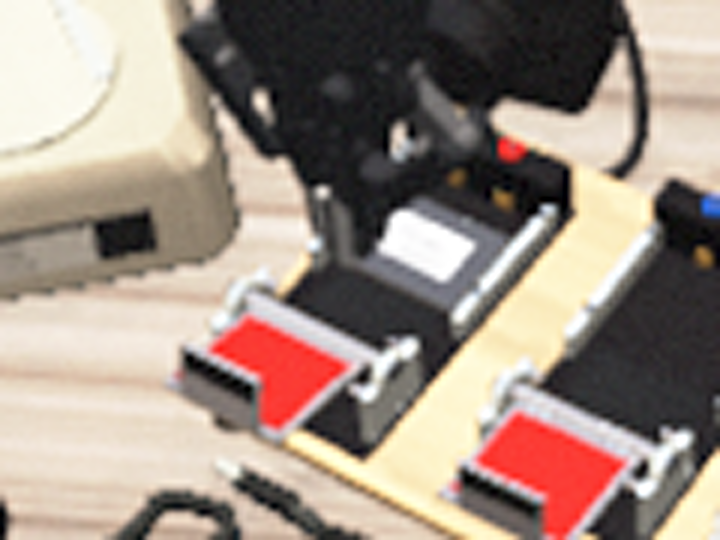

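>>> jog_arm(rows=[0,0,0,0.02,0,0,0,0,0,0,0.035,0,0,0,0,0,0,0.043,0,0,0,0,0,0,0.049,0,0,0,0,0,0,0.049,0,0,0,0,-0.01,0,0.049,0,0,0,0,-0.014,0,0.049,0,0,0,0,-0.018,0,0.049,0,0,0,0,-0.021,0,0.049,0,0,0,0,-0.024,0,0.049,0,0,0,0,-0.026,0,0.049,0,0,0,0,-0.028,0,0.049,0,0,0,0,-0.028,0,0.049,0,0,0])

```text
time: 4.0
position: [0.6568, 0.1721, 0.0519]
tcp_rot: [1.481, 2.77, 0.0]
force: [0.1, 0.5, -0.3]
grip_width: 0.0001
grip_force: 0.0
```

Run:
```python
from h import *; import pickle
from cell import manip
p=np.load("p.npy");o=manip.observe();print(o["force"],o["wrist_torque"])
print(rel(o,world(p,[56,0,29])[0],Rt(p,0)))
w=manip.snapshot("wrist");cv2.imwrite("pics/w2.png",w["image"][:,:,::-1])
```

```text
[ 0.11182767  0.45684667 -0.25238428] [ 0.02675449 -0.04643663  0.03123216]
(array([-0.0041, -0.002 ,  0.0009]), array([0.01, 0.02, 0.03]))
```

View pics/w2.png

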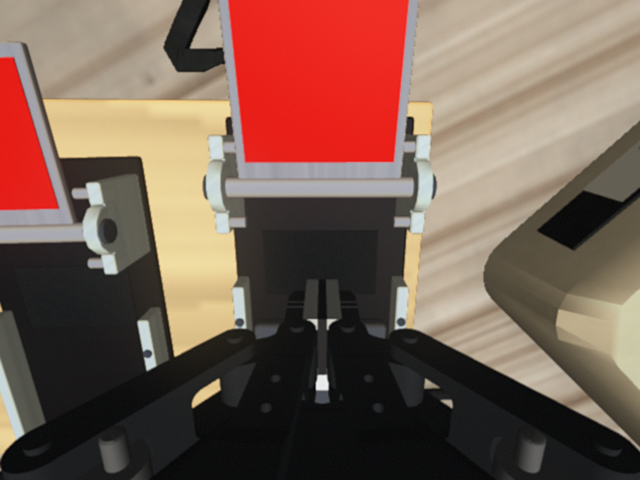

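>>> jog_arm(rows=[0,-0.0015,0,0,0,0,0,0,-0.003,0,0,0,0,0,0,-0.0045,0,0,0,0,0,0,-0.0045,0,0,0,0,0])

```text
time: 4.38
position: [0.6581, 0.1697, 0.0517]
tcp_rot: [-1.48, -2.768, -0.001]
force: [-2.3, 2.6, 1.1]
grip_width: 0.0001
grip_force: 2.2
```

>>> jog_arm(rows=[0,-0.001,0,0,0,0,0,0,-0.002,0,0,0,0,0,0,-0.002,0,0,0,0,0])

```text
time: 4.63
position: [0.6582, 0.1696, 0.0517]
tcp_rot: [-1.479, -2.765, -0.002]
force: [-5.0, 7.6, 2.3]
grip_width: 0.0003
grip_force: 4.4
```

Run:
```python
from h import *; import pickle
from cell import manip
p=np.load("p.npy");o=manip.observe();print(o["force"],o["wrist_torque"])
print(rel(o,world(p,[56,0,29])[0],Rt(p,0)))
```

```text
[-5.04135762  7.6273609   2.26222657] [1.23542453 0.83499092 0.04540514]
(array([-0.0012, -0.0018,  0.0007]), array([-0.08, -0.3 , -0.01]))
```

>>> jog_arm(rows=[0,0.01,0,0,0,0,0,0,0.016,0,0,0,0,0,0,0.016,0,-0.03,0,0,0,0,0.016,0,-0.07,0,0,0,0,0.016,0,-0.11,0,0,0,0,0.016,0,-0.15,0,0,0,0,0.016,0,-0.19,0,0,0,0,0.01,0,-0.23,0,0,0,0,0,0,-0.25,0,0,0,0,0,0,-0.25,0,0,0,0,0,0,-0.25,0,0,0])

```text
time: 5.55
position: [0.6614, 0.1667, 0.3044]
tcp_rot: [1.479, 2.766, 0.004]
force: [-0.6, -0.6, -0.8]
grip_width: 0.0
grip_force: 0.0
```

```bash
cat >> h.py <<'E'
D=np.radians
def path(thd,s=18.,press=0.):
    """TCP (cradle x,z mm) and lean deg for flag angle thd deg"""
    th=D(thd); u=np.array([-np.cos(th),np.sin(th)]); n=np.array([np.sin(th),np.cos(th)])
    a=30 if thd<=70 else max(0,30*(1-(thd-70)/80)); A=D(a); d=np.array([-np.sin(A),np.cos(A)])
    H=np.array([0,32.])
    if thd<=60: F=H+60*u-1.5*n-s*d
    else: F=H+(60-s+(12*min(1,(thd-60)/90)))*u-1.5*n
    F=F+press*n
    T=F-11*np.array([np.cos(A),np.sin(A)]); return T-22*np.array([np.sin(A),-np.cos(A)]),a
def relp(o,p,x,z,a,y=0): return rel(o,world(p,[x,y,z])[0],Rt(p,a))
E
python3 - <<'E'
from h import *; import pickle
from cell import manip
w=manip.snapshot("wrist");p=np.load("p.npy");o=manip.observe()
lo,hi=np.array([245,82]),np.array([405,302])
cv2.imwrite("pics/w3.png",cv2.resize(w["image"][lo[1]:hi[1],lo[0]:hi[0],::-1],None,fx=2.7,fy=2.7,interpolation=cv2.INTER_CUBIC))
for x in(67,112,89.5):
  print(x,((proj(w,world(p,[x,0,13 if x<112 else 8.5]))-lo+.5)*2.7).round(0))
(xz,a)=path(6);print(xz,a)
print("now",relp(o,p,54.8,29,0))
print("pre-high",relp(o,p,xz[0]-60,xz[1]+100,30),"pre",relp(o,p,xz[0]-40,xz[1],30),"start",relp(o,p,*xz,30))
E
```

```text
67 [[203. 331.]]
112 [[203. 431.]]
89.5 [[203. 383.]]
[-71.35438586  34.74402657] 30
now (array([ 0.0034, -0.0016,  0.2506]), array([-0.  ,  0.03,  0.02]))
pre-high (array([ 0.1895, -0.0016,  0.1448]), array([ 0.000e+00, -2.997e+01,  2.000e-02])) pre (array([ 0.1696, -0.0016,  0.2448]), array([ 0.000e+00, -2.997e+01,  2.000e-02])) start (array([ 0.1296, -0.0016,  0.2448]), array([ 0.000e+00, -2.997e+01,  2.000e-02]))
```

View pics/w3.png

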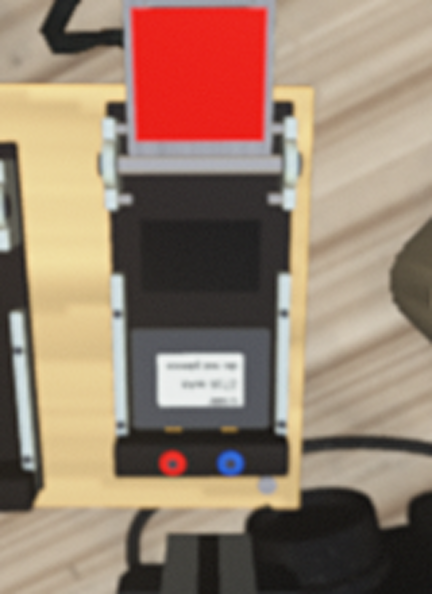

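The cell is seated: its near edge is at row ~329 against 331 predicted, and its far edge is at the brass contacts. Next I'll lean the tool and go to the pre-flag pose.

>>> jog_arm(rows=[0,0.04,-0.0016,0.02,0,-7,0,0,0.08,-0.0016,0.05,0,-14,0,0,0.12,-0.0016,0.08,0,-21,0,0,0.16,-0.0016,0.11,0,-28,0,0,0.19,-0.0016,0.14,0,-30,0,0,0.19,-0.0016,0.145,0,-30,0,0,0.19,-0.0016,0.145,0,-30,0])

```text
time: 6.18
position: [0.5446, 0.3252, 0.1464]
tcp_rot: [1.243, 2.358, -0.353]
force: [-1.1, -1.0, -0.4]
grip_width: 0.0
grip_force: 0.0
```

Run:
```python
from h import *
from cell import manip
p=np.load("p.npy");o=manip.observe();(xz,a)=path(6);print(o["joints"].round(2))
for dx,dz in((-60,100),(-40,0),(0,0)): print(relp(o,p,xz[0]+dx,xz[1]+dz,30))
```

```text
[ 0.7   0.51  1.67 -0.58  1.11  0.41]
(array([-0.0108,  0.0061, -0.0059]), array([-0.63, -0.09,  0.84]))
(array([0.0217, 0.0076, 0.0908]), array([-0.63, -0.09,  0.84]))
(array([-0.0129,  0.0073,  0.1107]), array([-0.63, -0.09,  0.84]))
```

>>> jog_arm(rows=[0,0,0,0,0,0,0,0,0.01,0,0.03,0,0,0,0,0.022,0,0.065,0,0,0,0,0.029,0,0.085,0,0,0,0,0.032,0,0.095,0,0,0,0,0.032,0,0.095,0,0,0,0,0.032,0,0.095,0,0,0])

```text
time: 6.77
position: [0.5654, 0.3068, 0.0594]
tcp_rot: [1.255, 2.344, -0.336]
force: [0.0, 0.1, 0.6]
grip_width: 0.0003
grip_force: 0.0
```

Run:
```python
from h import *
from cell import manip
p=np.load("p.npy");o=manip.observe();(xz,a)=path(6);print(o["joints"].round(2),abs(o["qvel"]).max())
for dx,dz in((-40,0),(0,0)): print(relp(o,p,xz[0]+dx,xz[1]+dz,30))
```

```text
[ 0.66  0.64  1.69 -0.65  0.97  0.49] 0.028085687710676314
(array([ 0.0017, -0.0008,  0.0021]), array([ 0.02,  0.03, -0.06]))
(array([-0.0329, -0.0007,  0.0221]), array([ 0.02,  0.03, -0.06]))
```

Run:
```python
from h import *
from cell import manip
p=np.load("p.npy");o=manip.observe()
for t in (6,15,25,35,45,55,65,75,85,92):
    xz,a=path(t); r=relp(o,p,*xz,a); print(t,r[0].round(4).tolist(),r[1].round(1).tolist())
```

```text
6 [-0.0329, -0.0007, 0.0221] [0.0, 0.0, -0.1]
15 [-0.0389, -0.0007, 0.0148] [0.0, 0.0, -0.1]
25 [-0.0467, -0.0007, 0.0079] [0.0, 0.0, -0.1]
35 [-0.0556, -0.0007, 0.0024] [0.0, 0.0, -0.1]
45 [-0.0654, -0.0007, -0.0014] [0.0, 0.0, -0.1]
55 [-0.0756, -0.0007, -0.0035] [0.0, 0.0, -0.1]
65 [-0.0846, -0.0007, -0.0045] [0.0, 0.0, -0.1]
75 [-0.093, -0.0007, -0.0051] [0.0, 1.9, -0.1]
85 [-0.1024, -0.0006, -0.0045] [0.0, 5.7, -0.0]
92 [-0.1089, -0.0006, -0.0032] [0.0, 8.3, -0.0]
```

>>> jog_arm(rows=[0,-0.012,-0.0007,0.008,0,0,0,0,-0.024,-0.0007,0.016,0,0,0,0,-0.033,-0.0007,0.022,0,0,0,0,-0.033,-0.0007,0.022,0,0,0,0,-0.039,-0.0007,0.0148,0,0,0,0,-0.0467,-0.0007,0.008,0,0,0,0,-0.0556,-0.0007,0.0024,0,0,0,0,-0.0556,-0.0007,0.0024,0,0,0])

```text
time: 7.43
position: [0.593, 0.2667, 0.0877]
tcp_rot: [1.254, 2.343, -0.331]
force: [0.6, 1.7, 0.7]
grip_width: -0.0002
grip_force: 0.0
```

>>> jog_arm(rows=[0,-0.0098,0,-0.0038,0,0,0,0,-0.02,0,-0.006,0,0,0,0,-0.029,0,-0.007,0,0,0,0,-0.0374,0,-0.0075,0,1.9,0,0,-0.0468,0,-0.007,0,5.7,0,0,-0.0533,0,-0.0056,0,8.3,0,0,-0.0533,0,-0.0056,0,8.3,0])

```text
time: 8.02
position: [0.6177, 0.2279, 0.1181]
tcp_rot: [1.322, 2.463, -0.25]
force: [-0.0, 1.2, 0.3]
grip_width: 0.0001
grip_force: 0.0
```

Run:
```python
from h import *
from cell import manip
p=np.load("p.npy");o=manip.observe();print(o["force"].round(1),o["joints"].round(2))
for t in (92,100,108,116,124,132,140,148,156,164,172,180,184):
    xz,a=path(t); r=relp(o,p,*xz,a); print(t,r[0].round(4).tolist(),r[1].round(1).tolist())
s=manip.snapshot("side")["image"][:,:,::-1]
cv2.imwrite("pics/s2.png",cv2.resize(s[170:270,220:340],None,fx=5,fy=5,interpolation=cv2.INTER_CUBIC))
```

```text
[-0.   1.2  0.3] [ 0.45  0.51  1.69 -0.47  0.94  0.15]
92 [0.0024, -0.0004, 0.0006] [0.1, -0.0, -0.2]
100 [-0.0052, -0.0004, 0.002] [0.1, 3.0, -0.2]
108 [-0.0125, -0.0004, 0.0044] [0.1, 6.0, -0.2]
116 [-0.0195, -0.0004, 0.0078] [0.1, 9.0, -0.2]
124 [-0.0261, -0.0004, 0.0121] [0.1, 12.0, -0.2]
132 [-0.032, -0.0003, 0.0173] [0.1, 15.0, -0.2]
140 [-0.0372, -0.0003, 0.0233] [0.2, 18.0, -0.2]
148 [-0.0416, -0.0003, 0.0301] [0.2, 21.0, -0.2]
156 [-0.0432, -0.0003, 0.0374] [0.2, 21.7, -0.2]
164 [-0.0432, -0.0004, 0.045] [0.2, 21.7, -0.2]
172 [-0.0421, -0.0004, 0.0524] [0.2, 21.7, -0.2]
180 [-0.04, -0.0004, 0.0597] [0.2, 21.7, -0.2]
184 [-0.0386, -0.0004, 0.0632] [0.2, 21.7, -0.2]
```

View pics/s2.png

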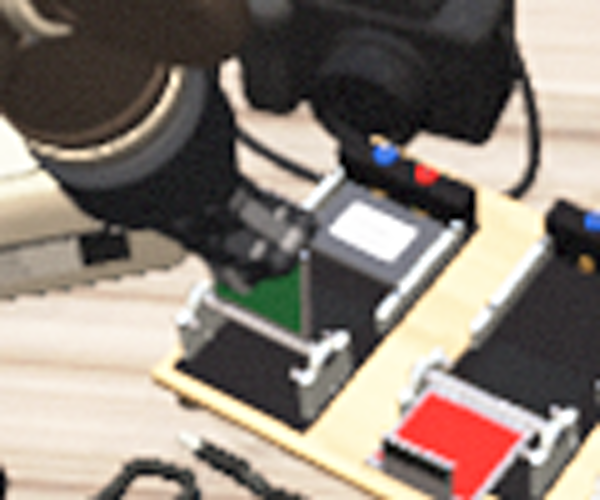

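The flag stands about upright with its green back towards the robot (crop ~265,295), and the fingers are behind it. The cell is still seated. I'll continue over the top.

>>> jog_arm(rows=[0,-0.0052,0,0.002,0,3,0,0,-0.0125,0,0.0044,0,6,0,0,-0.0195,0,0.0078,0,9,0,0,-0.0261,0,0.0121,0,12,0,0,-0.032,0,0.0173,0,15,0,0,-0.0372,0,0.0233,0,18,0,0,-0.0416,0,0.03,0,21,0,0,-0.0432,0,0.0374,0,21.7,0,0,-0.0432,0,0.045,0,21.7,0,0,-0.0421,0,0.0524,0,21.7,0,0,-0.0421,0,0.0524,0,21.7,0])

```text
time: 8.98
position: [0.6457, 0.1815, 0.08]
tcp_rot: [-1.478, -2.769, 0.006]
force: [-1.0, -0.2, -0.7]
grip_width: 0.0
grip_force: 0.0
```

Run:
```python
from h import *
from cell import manip
p=np.load("p.npy");o=manip.observe();print(o["force"].round(1))
for t in (172,180,184):
    xz,a=path(t); r=relp(o,p,*xz,a); print(t,r[0].round(4).tolist(),r[1].round(1).tolist())
```

```text
[-1.  -0.2 -0.7]
172 [-0.0044, 0.002, -0.005] [-0.2, -0.0, 0.1]
180 [-0.0051, 0.002, 0.0025] [-0.2, -0.0, 0.1]
184 [-0.0051, 0.002, 0.0062] [-0.2, -0.0, 0.1]
```

>>> jog_arm(rows=[0,-0.004,0.001,0.001,0,0,0,0,-0.005,0.002,0.0025,0,0,0,0,-0.005,0.002,0.004,0,0,0,0,-0.005,0.002,0.004,0,0,0])

```text
time: 9.32
position: [0.6521, 0.179, 0.0787]
tcp_rot: [1.479, 2.771, 0.0]
force: [0.0, -0.4, 0.6]
grip_width: 0.0003
grip_force: 0.0
```

>>> jog_arm(rows=[0,0,0,0.0015,0,0,0,0,0,0,0.003,0,0,0,0,0,0,0.003,0,0,0])

```text
time: 9.57
position: [0.6524, 0.1789, 0.0775]
tcp_rot: [1.48, 2.771, 0.001]
force: [-2.7, -0.0, 7.2]
grip_width: -0.0003
grip_force: 3.4
```

Run:
```python
from h import *
from cell import manip
p=np.load("p.npy");o=manip.observe();print(o["force"].round(1),relp(o,p,43,55.5,0))
```

```text
[-2.7 -0.   7.2] (array([ 0.0008, -0.0021, -0.    ]), array([ 0.03, -0.01,  0.05]))
```

It makes contact at exactly the expected flat height, 77.5 mm. I'll press a little harder, then lift clear and look.

>>> jog_arm(rows=[0,0,0,0.001,0,0,0,0,0,0,0.002,0,0,0,0,0,0,0.002,0,0,0])

```text
time: 9.82
position: [0.6525, 0.179, 0.0772]
tcp_rot: [-1.48, -2.771, -0.001]
force: [-4.7, -0.5, 13.4]
grip_width: 0.0001
grip_force: 6.9
```

>>> jog_arm(rows=[0,0,0,-0.01,0,0,0,0,0,0,-0.04,0,0,0,0,0,0,-0.08,0,0,0,0,0,0,-0.12,0,0,0,0,-0.01,0,-0.16,0,0,0,0,-0.01,0,-0.2,0,0,0,0,-0.01,0,-0.22,0,0,0,0,-0.01,0,-0.22,0,0,0])

```text
time: 10.48
position: [0.6614, 0.1709, 0.3026]
tcp_rot: [1.475, 2.761, 0.014]
force: [1.0, -0.2, 0.3]
grip_width: 0.0001
grip_force: 0.0
```

Run:
```python
from h import *
from cell import manip
p=np.load("p.npy")
w=manip.snapshot("wrist");s=manip.snapshot("side");print(manip.observe()["force"].round(1))
a=cv2.resize(w["image"][82:302,245:405,::-1],None,fx=2.6,fy=2.6,interpolation=cv2.INTER_CUBIC)
b=cv2.resize(s["image"][190:300,240:330,::-1],None,fx=4,fy=5.2,interpolation=cv2.INTER_CUBIC)
cv2.imwrite("pics/end.png",np.hstack([a,b[:a.shape[0]]]))
```

```text
[ 0.  -0.1 -0.7]
```

View pics/end.png

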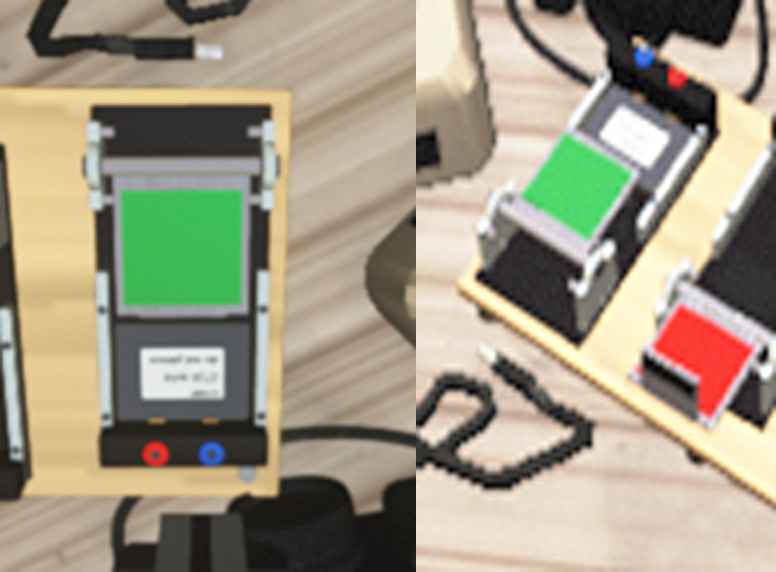

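The flag lies flat, green face up (left panel, edge at row ~315), with its lip in front of the seated cell (near edge at row ~322). The cell's far edge is at the contacts, and the neighbouring cradle in view is untouched.

```bash
python3 -c "
from cell import manip
print(manip.sign_off())"
```

```text
the job is handed in; nothing more can be done
None
```

The cell is seated against the contacts, cradle_a's flag is flipped and pressed flat with its green face up and its lip in front of the cell, and the job was handed in with the arm clear.

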